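# Set the polisher one speed click up and start it

### The job

Set the polisher one speed up and start it, using only your fingertips. Roll the top of the speed unit's knurled thumbwheel away from the robot by one click, so that it rests in the middle of its three click positions, the white line at the middle ticks; only then press the round button on the start unit fully down and let it come up again. Be gentle, do not touch the timer knob, and do not lift or shift the two loose units or anything else on the bench.

Things in the scene. Friction and masses are not known exactly. Their poses are not given: they have to be found in the camera images.
- speed_unit: Loose grey desk unit, about 2.2 kg, on rubber feet: a box 130 (x) x 92 (y) x 72 mm high, out of whose top a knurled black thumbwheel stands between two thin aluminium cheeks. Origin: centre of the underside, on the table. Its +x points away from the robot give or take 0.5 rad: the way the top of the wheel must roll. z up.
- wheel_apex (a point): Highest point of the thumbwheel, 95 mm above the table; fixed to the speed unit, axes as the unit's. Wheel: 90 mm in diameter, 30 mm wide, axle along the unit's y, 45 mm below this point. Fixed cheeks, 16 to 24 mm either side of the middle, are 6 mm lower than the rim; each has three black ticks 0.45 rad apart: near (robot) side, middle (top), far side.
- wheel (a joint): Wheel angle in rad, growing as its top rolls to the unit's +x. Clicks at 0 (white line on the rim at the near ticks: the start), 0.45 (line on top, at the middle ticks: wanted), 0.90 (far ticks). One click is 20 mm at the rim. Sprung into the nearest click when let go; crests at about 0.22 and 0.68. 1.5 to 2 N along the rim takes it over a crest: press down with 4 to 8 N while stroking.
- start_unit: Loose grey box of about 1.5 kg on rubber feet, 100 (x) x 90 (y) x 50 mm high, with one round button in the middle of its top. Origin: centre of the underside, on the table; z up.
- start_top (a point): Centre of the top face of the white start button (28 mm in diameter), 72 mm above the table when up; it moves with the button. Round the button is a fixed collar 44 mm in diameter, 62 mm above the table.
- start (a joint): Travel of the start button in m: 0 up, 0.006 fully down. Springs back; 1.5 N to start it, 5 N fully down.
- timer_unit: Bystander: fixed grey box 100 x 110 x 45 mm high, carrying a small black knob with a bar grip, 89 mm above the table in all. Origin: centre of the underside.
- timer (a joint): Angle of the timer knob in rad: not to be touched.
- mount_a: Bystander: loose black puck (specimen mount) 30 mm in diameter, 22 mm high. Origin: centre of the underside.
- mount_b: Bystander: loose black puck 25 mm in diameter, 18 mm high. Origin: centre of the underside.
- wash_bottle: Bystander: loose white bottle, 68 mm in diameter, 150 mm high. Origin: centre of the underside.
- spray_can: Bystander: loose can, 54 mm in diameter, 170 mm high. Origin: centre of the underside.
- paste_jar: Bystander: loose glass jar with a black cap, 60 mm in diameter, 60 mm high. Origin: centre of the underside.

How it is judged:
By the outcome, as a careful person would: the job done as asked, in the order asked, and still so for the second after the job is handed in, with the robot touching nothing.
It also fails if it takes over 42 s, if anything falls off the work surface, if the arm or the gripper's body presses on something with over 40 N, if the wrist force passes 120 N, or if a joint passes its speed limit or range.

### The arm

A 6-joint arm with a two-finger parallel gripper is mounted at the origin on the work surface. World frame = base frame: x ahead of the robot, y to its left, z up, the work surface at z = 0. Lengths are in m, angles in rad, forces in N, time in s.
With the tool pointing down it reaches from about 0.35 to 0.975 m from the base axis. Payload 4.9 kg.
Tool frame: the origin (TCP) lies at the very end of the fingers, on their centre line; the grasp point (between the pads) lies 19 mm behind it; z points along the fingers, y is the line along which they close (so a half turn about z gives the same grasp; the last joint's range is limited). The gripper opens to 85 mm and grips with 20 to 120 N. Pads are 22 mm wide; open, the fingers measure 114 mm over their backs; the gripper's body (76 mm by 85 mm) begins 54 mm behind the grasp point. The pads swing forward as they close: fully open they stand 13 mm farther back than shut.
Start: joints at [-1.404, 0.053, 1.613, -0, 1.476, -0.119], TCP at [0.176, -0.6, 0.231] pointing down, gripper open.
Joint ranges: [-3.01, 3.01], [-1.01, 2.22], [0.06, 2.58], [-1.02, 4.17], [0.09, 2.62], [-3.14, 3.14]. Speed limits (rad/s): [2.57, 2.57, 3.14, 3.14, 3.14, 3.14].

### API

Orientations are given as a rotation vector (axis times angle).
In Python, from station import ctrl gives the robot as it stands.
- The arm moves only by the shell command python3 -m crank 'ROWS' [OPENING] [FORCE]. ROWS is text: rows parted by semicolons, each of 4 numbers parted by spaces: the shift along the world's x, y, z in units of 0.5 m (1.0 is 0.5 m), then the turn about the world's z in units of 90 degrees (1.0 is 90 degrees). In form: x y z turn; .... A call has exactly 5 rows; each row shifts and turns the commanded pose from where the row before left it; what a row does not reach is not made up. A row lasts 1/12 s, in which the tool goes at most 41.7 mm and 7.16 degrees, less where a joint would pass 70% of its speed; a pose out of reach is approached as far as the arm can. A call with a number of a shift or a turn outside -1 to 1 is refused whole. A call with a gripper value outside its range is refused whole. OPENING is the opening in per cent of the stroke, from 0 (shut) to 100 (fully open), set as the call begins (- or left out, the last holds). The fingers move at their own pace and stop on an object; FORCE is the grip in N (left out, the last holds). Time passes only in rows, so rows that do not move let the fingers close, or fill a call up. It gives the time, the measured TCP pose, the force, the opening and the grip force at its end, in the units of the state.
- ctrl.get_obs(): the state, without advancing time (a new reading comes with each control period).
- ctrl.get_image(name): name is "scene" or "top"; returns (picture, depth): 480x640x3 uint8, red, green, blue; 480x640 float32, m along the optical axis (not along the pixel's ray), 0 where there is no reading.
- ctrl.get_calibration(name): a dict with "fx", "fy", "cx", "cy" (pixels), "extrinsics" (4x4, takes a point from world to camera coordinates). Camera axes: x right, y down, z forward; pixel columns grow to the right and rows downward; lengths in m; the calibration is good to about 2 mm. A picture is of the moment at which its call begins. get_calibration takes no time and is no camera call.
- ctrl.finish_job(): hands the job in; it is judged then, once.
The state is a dict: "t": time; "q": joint angles; "dq": joint speeds; "effort": joint torques, N m; "tool_pos": TCP position; "tool_rot": TCP orientation; "contact_force": force on the tool from outside, world axes, zero at the start; "wrist_torque": the same for the moment, N m; "opening": finger opening in m; "grip_force": force on a finger pad.
Only numpy, scipy, OpenCV 4.12 (cv2) and the standard library are available. Lean on these libraries where they do the work, as an engineer would, in place of code of your own. Each camera call takes 0.05 s, during which the arm holds its last target. There are 200 camera calls.

## Working session

There is one attempt and no reset: what is moved stays moved. The work goes in short steps, Python scripts to look and compute and a shell command to move; the robot and the scene stay as the last step left them, time stands still between calls to the robot, and variables do not carry over. Pictures are saved under pics/ and viewed, at most 10 in all, crops included, and the job is handed in when it is done.

```bash
ls; mkdir -p pics; python3 - <<'E'
from station import ctrl
import cv2,numpy as np
o=ctrl.get_obs();print(o['t'],o['tool_pos'],o['tool_rot'],o['opening'])
for n in('scene','top'):
    p,d=ctrl.get_image(n);cv2.imwrite(f'pics/{n}0.png',p[:,:,::-1]);np.savez(f'{n}0.npz',p=p,d=d)
    c=ctrl.get_calibration(n);print(n,c['fx'],c['cx'],c['cy'],np.round(c['extrinsics'],3).tolist())
E
```

```text
pics
0.0 [ 0.17610673 -0.59904196  0.23006947] [-3.10757479e+00 -4.47100057e-01  9.96766331e-05] 0.08527690202895057
scene 505.35321715146875 318.7410126996004 229.54375185972802 [[-0.776, 0.63, 0.015, 0.492], [0.478, 0.605, -0.637, -0.221], [-0.41, -0.487, -0.771, 1.275], [0.0, 0.0, 0.0, 1.0]]
top 548.0898655343838 314.48543238557284 241.3031526605139 [[-0.027, -1.0, -0.004, -0.0], [-0.993, 0.027, -0.111, 0.608], [0.111, 0.001, -0.994, 1.396], [0.0, 0.0, 0.0, 1.0]]
```

View pics/top0.png

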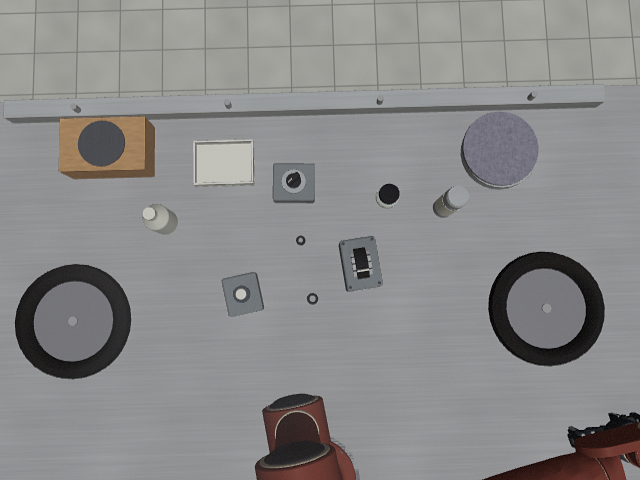

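View pics/scene0.png

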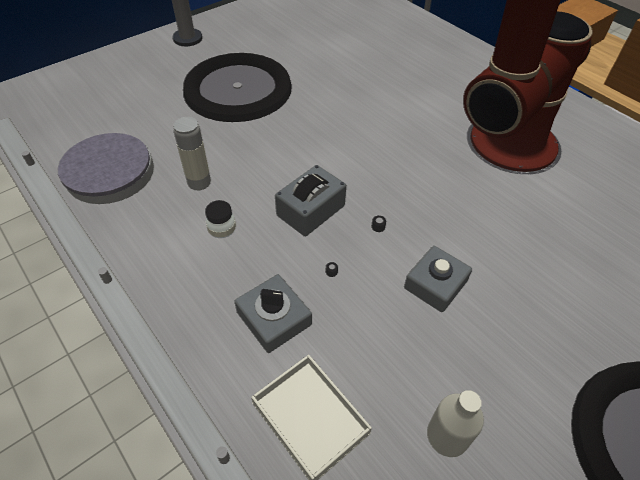

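The top view shows the speed unit at about (361,263) with its wheel at (362,262), the start button at (241,294) and the timer at (294,182). The pucks are at (300,240) and (312,298). The scene view shows the same layout, with the wheel at (311,187) and the button at (441,266).

```bash
cat > h.py <<'E'
from station import ctrl
import cv2,numpy as np
def ray(n,uv,z):
    c=ctrl.get_calibration(n);E=c['extrinsics'];R,t=E[:3,:3],E[:3,3]
    d=R.T@np.array([(uv[0]-c['cx'])/c['fx'],(uv[1]-c['cy'])/c['fy'],1]);o=-R.T@t
    return o+d*(z-o[2])/d[2]
def blobs(m,amin=10):
    cs,_=cv2.findContours(m.astype(np.uint8),cv2.RETR_EXTERNAL,cv2.CHAIN_APPROX_NONE)
    return [c for c in cs if cv2.contourArea(c)>=amin]
def points(n,p,d):
    c=ctrl.get_calibration(n);E=c['extrinsics'];v,u=np.mgrid[:480,:640]
    P=np.stack([(u-c['cx'])/c['fx']*d,(v-c['cy'])/c['fy']*d,d],-1)
    return (P-E[:3,3])@E[:3,:3]
E
python3 - <<'E'
from h import *
for n,box in(('top',(200,210,390,330)),('scene',(265,150,480,320))):
    f=np.load(n+'0.npz');p,d=f['p'],f['d'];W=points(n,p,d)
    x0,y0,x1,y1=box;roi=np.zeros((480,640),bool);roi[y0:y1,x0:x1]=1
    hs=cv2.cvtColor(p,cv2.COLOR_RGB2HSV)
    print(n)
    for nm,m,z in(('top72',(abs(W[...,2]-.072)<.006),.072),('top50',(abs(W[...,2]-.05)<.005),.05),('black',(p.max(2)<60)&(W[...,2]>.06),.09),('white',(p.min(2)>170)&(W[...,2]>.06),.072)):
        for c in blobs(m&roi,8):
            if nm in('black','white') or cv2.contourArea(c)>300:
                q=np.array([ray(n,x,z)[:2] for x in c[:,0].astype(float)],np.float32)
                mm=np.zeros((480,640),np.uint8);cv2.drawContours(mm,[c],-1,1,-1)
                r=cv2.minAreaRect(q*1000);print(nm,cv2.boundingRect(c),np.round(r[0],1),np.round(r[1],1),round(r[2],1),'z',np.median(W[mm>0][:,2]).round(4))
p=np.load('top0.npz')['p'];s=np.load('scene0.npz')['p']
a=cv2.resize(p[230:300,325:400],None,fx=5,fy=5,interpolation=2);b=cv2.resize(s[155:240,265:355],None,fx=4.4,fy=4.4,interpolation=2)
h=max(a.shape[0],b.shape[0]);I=np.zeros((h,a.shape[1]+b.shape[1],3),np.uint8);I[:a.shape[0],:a.shape[1]]=a;I[:b.shape[0],a.shape[1]:]=b
cv2.imwrite('pics/crop1.png',I[:,:,::-1]);print(I.shape)
E
```

```text
top
top72 (340, 236, 43, 55) [ 544.9 -131.4] [129.1  91.4] 7.7 z 0.0724
top50 (222, 272, 40, 45) [475.8 172.2] [99.  89.2] 10.8 z 0.05
black (357, 271, 13, 8) [ 515.1 -134.9] [15.7 29.6] 5.6 z 0.0828
black (353, 248, 16, 23) [ 555.2 -130.3] [53.6 31. ] 6.9 z 0.0916
white (236, 289, 10, 10) [476.6 172.6] [22.6 22.6] 89.3 z 0.0707
scene
top72 (275, 165, 71, 53) [ 551.2 -130.6] [131.2  93.7] 7.4 z 0.0724
top50 (265, 276, 43, 44) [740.   34.8] [93.4 74.4] 54.8 z 0.0468
top50 (407, 246, 65, 56) [481.4 172.2] [101.2  89.3] 11.0 z 0.0502
black (265, 289, 18, 18) [770.8  43.5] [34.8 29.5] 53.6 z 0.0823
black (276, 187, 70, 33) [580.2 -81.9] [ 69.1 143.8] 63.2 z 0.0641
black (293, 174, 36, 28) [ 558.9 -130.7] [77.6 48.4] 8.8 z 0.089
white (436, 259, 13, 11) [477.7 170.5] [23.2 22.2] 42.5 z 0.0718
(374, 771, 3)
```

View pics/crop1.png

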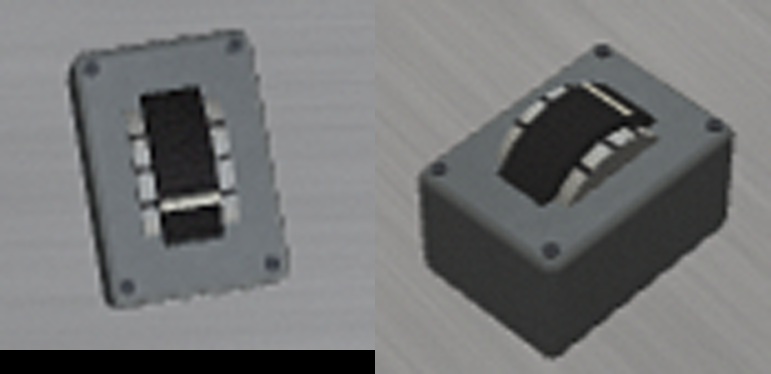

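Measured: speed unit at (0.547,−0.131) with yaw +7.5°, its 129×91 top at z 0.072; button at (0.477,0.1715), z 0.071. These match the given sizes. The white line is at the near ticks. Next I move to just short of the apex with the gripper shut.

```bash
python3 -m crank '0.048 0.062 0 -0.05; 0.048 0.062 0 -0.05; 0.048 0.062 0 0; 0.048 0.062 0 0; 0.048 0.062 0 0' 0 20
python3 -m crank '0.048 0.062 0 0; 0.048 0.062 0 0; 0.048 0.062 0 0; 0.048 0.062 0 0; 0.048 0.062 0 0'
python3 -m crank '0.048 0.062 0 0; 0.048 0.062 0 0; 0.048 0.062 0 0; 0.048 0.062 0 0; 0 0 0 0'
python3 - <<'E'
from h import *
o=ctrl.get_obs();print(o)
r=cv2.Rodrigues(np.array(o['tool_rot']))[0];print(r.round(3),'yaw',np.degrees(np.arctan2(r[1,0],r[0,0])))
E
```

```text
t: 0.52
tool_pos: [0.2968, -0.4428, 0.2307]
tool_rot: [-3.134, -0.201, 0.0]
contact_force: [0.3, 0.0, 0.1]
opening: 0.0254
grip_force: 0.0
t: 0.93
tool_pos: [0.4168, -0.2877, 0.2309]
tool_rot: [-3.135, -0.202, 0.0]
contact_force: [1.0, 0.0, 0.9]
opening: -0.0
grip_force: 0.0
t: 1.35
tool_pos: [0.5147, -0.1604, 0.2308]
tool_rot: [-3.132, -0.212, -0.002]
contact_force: [-0.4, 0.1, 0.8]
opening: 0.0
grip_force: 0.0
{'t': 1.35, 'q': array([-0.44171321, -0.15322419,  1.81228027,  0.00283362,  1.48298337,
        0.99335862]), 'dq': array([-0.08330112, -0.01763911,  0.01931465, -0.07318659,  0.01633388,
       -0.07726763]), 'effort': array([  1.90345936, -29.51700568, -37.45416641,   0.33325709,
        -0.12851237,   0.4435274 ]), 'tool_pos': array([ 0.51470118, -0.16043891,  0.23081822]), 'tool_rot': array([-3.13171176e+00, -2.12459932e-01, -1.54885246e-03]), 'contact_force': array([-0.43922332,  0.05140095,  0.75762796]), 'wrist_torque': array([-0.01643666,  0.00267932,  0.02149796]), 'grip_force': 0.0, 'opening': 4.393923564396055e-05}
[[ 0.991  0.135  0.001]
 [ 0.135 -0.991  0.003]
 [ 0.001 -0.003 -1.   ]] yaw 7.7620789752684995
```

```bash
python3 -m crank '0.0225 0.028 -0.04 0; 0.0225 0.028 -0.06 0; 0 0 -0.06 0; 0 0 -0.05 0; 0 0 -0.015 0' >/dev/null
python3 -m crank '0 0 0 0; 0 0 0 0; 0 0 0 0; 0 0 0 0; 0 0 0 0'
python3 - <<'E'
from h import *
p,d=ctrl.get_image('scene');cv2.imwrite('pics/s2.png',cv2.resize(p[100:260,230:420],None,fx=4,fy=3.7,interpolation=2)[:590,:760,::-1])
E
```

```text
t: 2.18
tool_pos: [0.5358, -0.1383, 0.1209]
tool_rot: [3.134, 0.201, 0.005]
contact_force: [0.4, 0.6, 1.4]
opening: 0.0
grip_force: 0.0
```

View pics/s2.png

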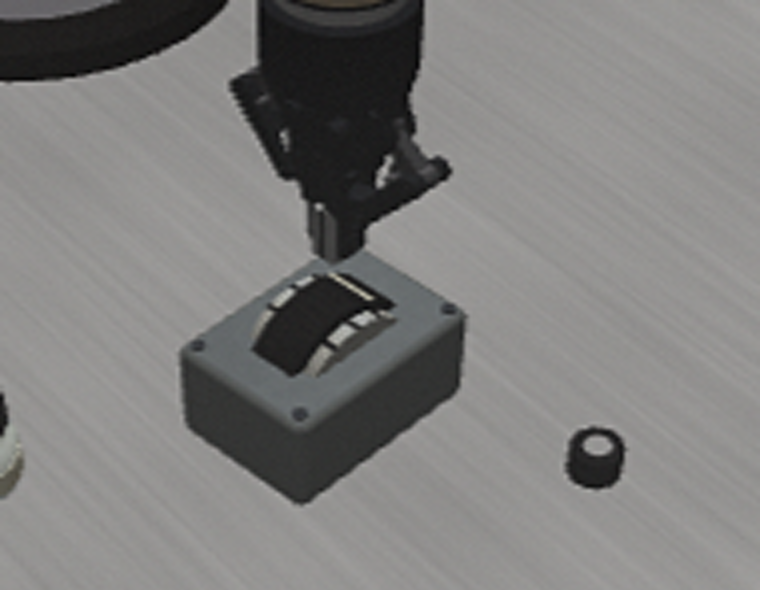

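The shut fingertips hang just above the near side of the wheel, at about (335,255) in the crop. I correct y and descend close to the rim.

```bash
python3 -m crank '0 0.011 -0.012 0; 0 0 -0.012 0; 0 0 -0.012 0; 0 0 -0.006 0; 0 0 0 0'
python3 -m crank '0 0 -0.003 0; 0 0 0 0; 0 0 0 0; 0 0 0 0; 0 0 0 0'
```

```text
t: 2.65
tool_pos: [0.5337, -0.1317, 0.0961]
tool_rot: [-3.134, -0.202, 0.004]
contact_force: [-0.3, 0.1, 0.5]
opening: 0.0002
grip_force: 0.0
t: 3.07
tool_pos: [0.5349, -0.1322, 0.0966]
tool_rot: [3.135, 0.202, 0.001]
contact_force: [-0.8, 0.1, 0.4]
opening: 0.0003
grip_force: 0.0
```

```bash
for i in 1; do python3 -m crank '0 0 -0.002 0; 0 0 0 0; 0 0 0 0; 0 0 0 0; 0 0 0 0' | grep -E 'pos|force'; python3 -m crank '0 0 -0.002 0; 0 0 0 0; 0 0 0 0; 0 0 0 0; 0 0 0 0'| grep -E 'pos|force'; done
```

```text
tool_pos: [0.5347, -0.1321, 0.0953]
contact_force: [-1.4, -0.3, 1.0]
grip_force: 0.0
tool_pos: [0.535, -0.1322, 0.0947]
contact_force: [-0.7, -0.4, 3.3]
grip_force: 1.6
```

```bash
python3 -m crank '0 0 -0.002 0; 0 0 0 0; 0 0 0 0; 0 0 0 0; 0 0 0 0' | grep -E 'pos|force'
```

```text
tool_pos: [0.5355, -0.1322, 0.0947]
contact_force: [-0.7, 2.0, 7.4]
grip_force: 3.6
```

```bash
python3 -m crank '0.004 0.0005 0 0; 0.004 0.0005 0 0; 0.004 0.0005 0 0; 0.004 0.0005 0 0; 0 0 0 0' | grep -E 'pos|force'
```

```text
tool_pos: [0.544, -0.1311, 0.0949]
contact_force: [0.0, 2.1, 7.8]
grip_force: 3.8
```

```bash
python3 -m crank '0.004 0.0005 0 0; 0.004 0.0005 0 0; 0.004 0.0005 0 0; 0 0 0 0; 0 0 0 0' | grep -E 'pos|force'
python3 - <<'E'
from h import *
p,d=ctrl.get_image('scene');a=cv2.resize(p[150:230,270:355],None,fx=7,fy=7,interpolation=2)
cv2.imwrite('pics/s3.png',a[:,:,::-1])
E
```

```text
tool_pos: [0.5504, -0.1302, 0.0949]
contact_force: [1.2, 2.7, 6.9]
grip_force: 3.2
```

View pics/s3.png

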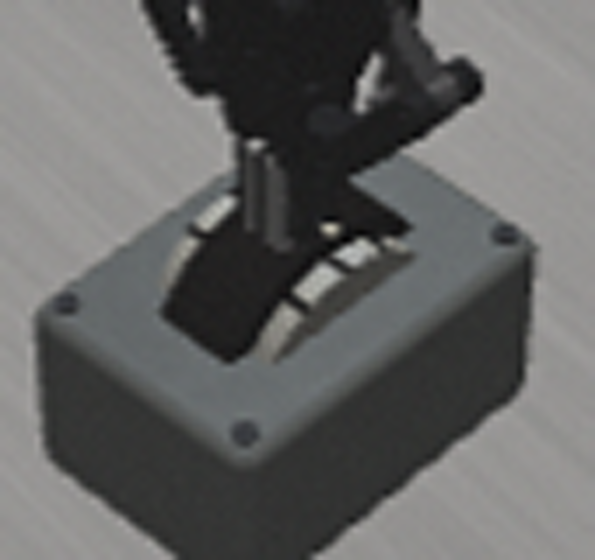

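The white line shows at (330,230), close to the middle tick at (340,235), so the wheel is past the crest. I finish the stroke and lift.

```bash
python3 -m crank '0.004 0.0005 0 0; 0.004 0.0005 0 0; 0.002 0 0 0; 0 0 0 0; 0 0 0 0' | grep -E 'pos|force'
python3 -m crank '0 0 0.004 0; 0 0 0.01 0; 0 0 0.03 0; 0 0 0.04 0; 0 0 0.06 0' | grep -E 'pos|force'
python3 -m crank '-0.015 0.07 0 0; -0.015 0.07 0 0; -0.015 0.07 0 0; -0.015 0.07 0 0; 0 0 0 0'
python3 - <<'E'
from h import *
p,d=ctrl.get_image('scene');a=cv2.resize(p[150:240,270:355],None,fx=4.5,fy=4.5,interpolation=2)
p,d=ctrl.get_image('top');b=cv2.resize(p[220:310,325:400],None,fx=4.5,fy=4.5,interpolation=2)
cv2.imwrite('pics/s4.png',np.hstack([a,b])[:,:,::-1])
E
```

```text
tool_pos: [0.555, -0.1296, 0.0948]
contact_force: [0.4, 2.3, 6.8]
grip_force: 3.5
tool_pos: [0.5513, -0.1292, 0.1625]
contact_force: [0.0, -0.0, -0.7]
grip_force: 0.0
t: 6.45
tool_pos: [0.5219, 0.0146, 0.1646]
tool_rot: [-3.132, -0.21, 0.003]
contact_force: [-0.7, 0.1, 0.4]
opening: -0.0
grip_force: 0.0
```

View pics/s4.png

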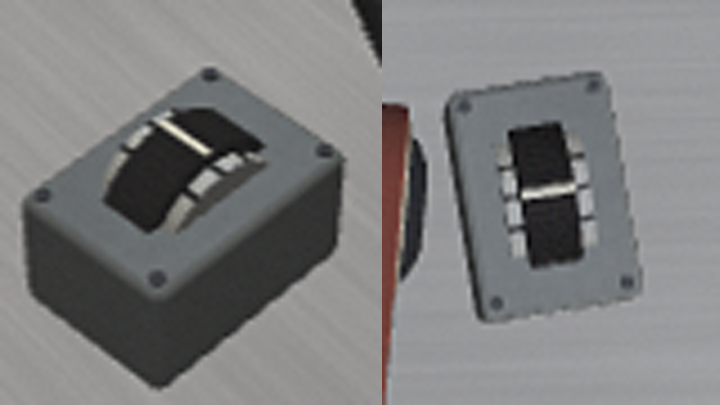

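The white line rests at the middle ticks ((185,135) on the left, (550,190) on the right) and the unit hasn't moved. Next is the button.

```bash
python3 -m crank '-0.02 0.07 0 0; -0.02 0.07 0 0; -0.02 0.07 0 0; -0.02 0.07 0 0; -0.01 0.034 0 0' | grep -E 'pos|force'
python3 -m crank '0 0 -0.04 0; 0 0 -0.05 0; 0 0 -0.04 0; 0 0 -0.02 0; 0 0 0 0' | grep -E 'pos|force'
python3 -m crank '0 0 0 0; 0 0 0 0; 0 0 0 0; 0 0 0 0; 0 0 0 0' | grep -E 'pos|force'
```

```text
tool_pos: [0.4781, 0.1686, 0.1651]
contact_force: [-0.3, 0.2, -0.9]
grip_force: 0.0
tool_pos: [0.477, 0.1657, 0.0872]
contact_force: [-0.2, 0.3, -0.0]
grip_force: 0.0
tool_pos: [0.4795, 0.1672, 0.0915]
contact_force: [-0.2, -0.4, 0.1]
grip_force: 0.0
```

```bash
python3 -m crank '-0.004 0.008 -0.01 0; 0 0 -0.01 0; 0 0 -0.01 0; 0 0 0 0; 0 0 0 0' | grep -E 'pos|force'
python3 -m crank '0 0 -0.004 0; 0 0 -0.004 0; 0 0 -0.004 0; 0 0 0 0; 0 0 0 0' | grep -E 'pos|force'
```

```text
tool_pos: [0.4761, 0.1711, 0.0744]
contact_force: [-1.1, 0.2, 0.2]
grip_force: 0.0
tool_pos: [0.477, 0.1712, 0.0697]
contact_force: [-0.9, 0.3, 2.8]
grip_force: 1.3
```

```bash
python3 -m crank '0 0 -0.003 0; 0 0 -0.003 0; 0 0 0 0; 0 0 0 0; 0 0 0 0' | grep -E 'pos|force'
```

```text
tool_pos: [0.477, 0.1712, 0.0667]
contact_force: [0.1, -0.2, 4.4]
grip_force: 2.2
```

```bash
python3 -m crank '0 0 -0.002 0; 0 0 0 0; 0 0 0 0; 0 0 0 0; 0 0 0 0' | grep -E 'pos|force'
python3 -m crank '0 0 -0.001 0; 0 0 0 0; 0 0 0 0; 0 0 0 0; 0 0 0 0' | grep -E 'pos|force'
```

```text
tool_pos: [0.4771, 0.1712, 0.066]
contact_force: [-2.2, -1.4, 6.9]
grip_force: 3.6
tool_pos: [0.4771, 0.1712, 0.0659]
contact_force: [-3.1, -1.0, 9.3]
grip_force: 4.9
```

It is bottomed: z stays at 0.066 while the force rises past 5 N. I release and check.

```bash
python3 -m crank '0 0 0.006 0; 0 0 0.01 0; 0 0 0.03 0; 0 0 0.06 0; 0 0 0.06 0' | grep -E 'pos|force'
python3 -m crank '0 0 0.06 0; 0 0 0.05 0; -0.05 -0.04 0 0; -0.05 -0.04 0 0; -0.05 -0.04 0 0' | grep -E 'pos|force'
python3 -m crank '0 -0.06 0 0; 0 -0.06 0 0; 0 -0.06 0 0; 0 0 0 0; 0 0 0 0'
python3 - <<'E'
from h import *
p,d=ctrl.get_image('scene');W=points('scene',p,d)
m=(p.min(2)>170)&(W[...,2]>.06);m[:,:400]=0;m[:250]=0;m[290:]=0;m[:,480:]=0
print('button z',np.median(W[m][:,2]),ray('scene',np.argwhere(m)[:,::-1].mean(0),.072))
a=cv2.resize(p[150:310,270:480],None,fx=3.6,fy=3.6,interpolation=2)
cv2.imwrite('pics/s5.png',a[:,:,::-1])
E
```

```text
tool_pos: [0.4746, 0.1707, 0.1462]
contact_force: [0.8, -0.1, -0.2]
grip_force: 0.0
tool_pos: [0.4005, 0.1106, 0.2024]
contact_force: [-0.3, -0.0, 0.6]
grip_force: 0.0
t: 11.13
tool_pos: [0.4012, 0.0203, 0.202]
tool_rot: [-3.135, -0.197, 0.002]
contact_force: [-0.3, 1.7, 0.5]
opening: -0.0001
grip_force: 0.0
button z 0.07198055279902223 [0.47827695 0.17069557 0.072     ]
```

View pics/s5.png

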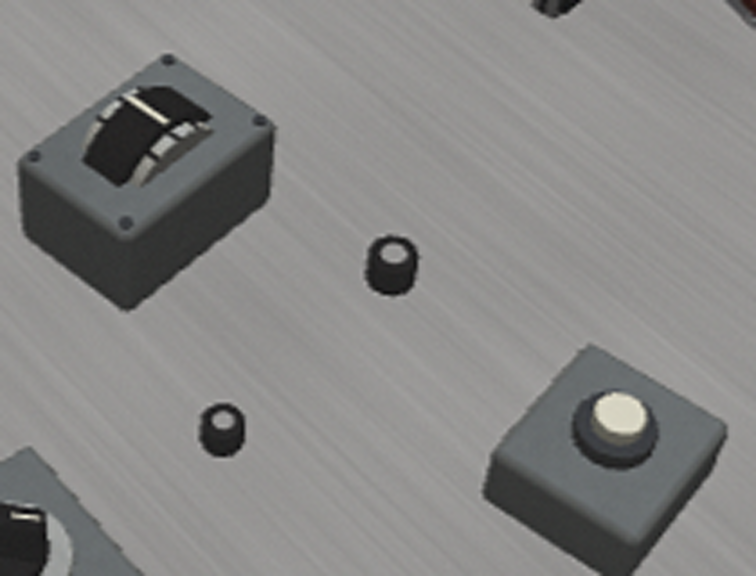

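The line is at the middle ticks (150,108), the button at (620,415) is up at z 0.072, and nothing has moved.

```bash
python3 -c "from station import ctrl; print(ctrl.finish_job())"
```

```text
the job is handed in; nothing more can be done
None
```

The job is handed in at about 11 s: the thumbwheel was rolled one click to the middle ticks, then the start button was pressed fully down and came back up, with no visible shift of the units and the arm clear of everything.

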